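Hold the film gauge on the marked spot of a sprayed panel

ROBOT

A 6-joint arm with a two-finger parallel gripper is mounted at the origin on the work surface; the furniture and walls round the work are solid. World frame = base frame: x ahead of the robot, y to its left, z up, the work surface at z = 0. Lengths are in m, angles in rad, forces in N, time in s.
With the tool pointing down it reaches from about 0.35 to 0.775 m from the base axis. Payload 5.5 kg.
Tool frame: the origin (TCP) lies midway between the tips of the shut fingers; the grasp point (between the pads) lies grip_point_offset behind it (grip_point_offset is the distance from the TCP to the grasp point, in m); z points along the fingers, y is the direction in which the jaws open and shut (so a half turn about z gives the same grasp; the last joint's range is limited). The gripper opens to 85 mm and grips with 20 to 120 N. Pads are 22 mm wide; open, the fingers measure 114 mm over their backs; the gripper's body (76 mm by 85 mm) begins 54 mm behind the grasp point. The pads swing forward as they close: fully open they stand 13 mm farther back than shut.
Start: joints at [1.133, 0.313, 0.046, 1.304, 0, 1.431], TCP at [0.169, 0.55, 0.199] pointing down, gripper open.
Joint ranges: [-2.76, 2.76], [-0.86, 1.69], [-1.03, 1.26], [-2.2, 2.34], [-1.47, 1.5], [-3.14, 3.14]. Speed limits (rad/s): [2.57, 2.57, 3.14, 3.14, 3.14, 3.14].

INTERFACE

Orientations are given as a unit quaternion [w, x, y, z].
In Python, from workcell import * gives the robot as it stands.
- The arm moves only by the tool send_rows, never from a script. Its argument "series" is one flat list of numbers, 7 for each row, row after row: the shift along the tool's x, y, z in cm, then the turn, a rotation vector about the tool's x, y, z in degrees, then the opening, from 0 (shut) to 1 (fully open). A call has 1 to 10 rows; each row is the pose to reach, as a shift and turn from the pose commanded when the call began, along the tool's axes at that moment; what a row does not reach only later rows make up. A row lasts 1/12 s, in which the tool goes at most 41.7 mm and 7.16 degrees, less where a joint would pass 70% of its speed; a pose out of reach is approached as far as the arm can. A call with a gripper value outside its range is refused whole. The fingers move at their own pace and stop on an object; "newtons" is the grip in N (left out, the last holds). Time passes only in rows, so rows that repeat a pose let the fingers close. It gives the time, the measured TCP pose, the force and the opening at its end, in the units of the state.
- get_state(): the state, without advancing time (a new reading comes with each control period).
- read_camera(name): name is "scene" or "top" or "wrist"; returns the picture (420x560x3 uint8, blue, green, red); there is no depth.
- camera_info(name): a dict with "K" (3x3 intrinsics, pixels), "xyz" and "attitude" of the camera in the world. Camera axes: x right, y down, z forward; pixel columns grow to the right and rows downward; lengths in m; the calibration is good to about 2 mm. A picture is of the moment at which its call begins: read the wrist's pose just before it. camera_info takes no time and is no camera call; for the wrist camera it gives the pose at the moment of the call.
- hand_in(): hands the job in, once; it reports no verdict.
Trained networks look in the newest picture that a camera, given by its name, has taken for a name from the list of things; names that differ only in an ending like _2 or _b are one class to them, and where a whole thing is asked for, a point or a joint stands for the part that bears it (a point fixed in the world has none). Each returns a list of dicts, best first, with "p" (0 to 1); they miss things now and then, are a little off and sometimes report something else, mostly with a low value. They report only what shows in the picture. A call takes as long as a camera call.
- silhouettes(camera, label): "pixels" (420x560 bool, what is visible of it) and "box" ([left, top, width, height] in pixels, round what is visible of it).
The state is a dict: "clock": time; "joint_pos": joint angles; "qvel": joint speeds; "tau": joint torques, N m; "tcp_pos": TCP position; "orientation": TCP orientation; "wrist_force": force on the tool from outside, world axes, zero at the start; "ft_torque": the same for the moment, N m; "finger_gap": finger opening in m.
Only numpy, scipy, OpenCV 4.12 (cv2) and the standard library are available. Lean on these libraries where they do the work, as an engineer would, in place of code of your own. Each camera call takes 0.05 s, during which the arm holds its last target. There are 200 camera calls.

TASK

Take the paint film thickness gauge out of the tool tray, leaving the other two tools in the tray, and take a reading: set the gauge's probe tip gently inside the drawn ring on the sprayed panel that leans on the stand, with the gauge square to the panel and its sprung probe pressed about half way in. The program finishes while still holding the gauge there, steady, pressed and touching nothing else; do not knock over the paint tin behind.

Things in the scene. Friction and masses are not known exactly. Their poses are not given: they have to be found in the camera images.
- gauge: film gauge, 0.1 to 0.16 kg: black bar 24 mm wide, 32 high, small pale display on top; in front a steel collar (18 mm diameter) and thin round-nosed steel probe pin (10 mm). Lies level, probe pointing away from the robot and up to 32 degrees to the right. Origin on the underside, x towards the probe, z up. Bar x = -60 to 50 mm, collar to 64, pin to 89; centre line at z = 16 mm; balances near x = 0
- gauge_grip (a point): point on the gauge's centre line, 16 mm above its origin: the middle of the bar to grip, 24 mm across; axes as the gauge
- gauge_tip (a point): foremost point of the probe's round nose; moves back with the probe; axes as the gauge (probe out: x = 89, y = 0, z = 16 mm in the gauge's frame)
- probe (a joint): how far the sprung probe is pushed into the gauge, in m: 0 is fully out, 0.014 fully in. It begins to move at about 1.2 N and takes about 0.4 N more for every mm: about 4 N at 7 mm, 6.8 N fully in
- panel: the sprayed test panel, a plain brown plate 130 mm wide, 70 high, 10 thick, fixed on the stand, leaning back 15 degrees from upright, its face towards the robot. Origin in the middle of its back; z out of its face (towards the robot and 15 degrees up), x up along its face, y along its width
- ring_centre (a point): the centre of the drawn ring, on the panel's face; the ring is a thin white line 24 mm in diameter with four short ticks outside it; axes as the panel: z points out of the face
- stand: fixed metal stand under the panel: base plate 150 mm wide, 8 thick, from 40 mm before to 40 behind its origin; sloping back plate up to 115 mm high; a ledge 45 to 70 mm above the bench under the panel, with a low lip that stands 9 mm out from the panel's face. Turned 17 to 40 degrees to the right. Origin on the bench; x away from the robot. A 0.27 m high cardboard box stands right of it, nearer the robot
- tray: fixed open grey tool tray, 211 mm along its x, 212 along its y, walls 35 mm high and 4 thick, inner floor 4 mm above the bench. Origin at the middle of its underside. Three tools lie in it side by side along its x, centre lines 60 mm apart, in changing order (so open the gripper only to about 50 mm)
- syringe: a pale tinting syringe, 156 x 34 x 25 mm, lying in the tray: stays there. Origin at its middle, on the underside
- spanner: a flat metal spanner, 176 x 28 x 9 mm, lying in the tray: stays there. Origin at its middle, on the underside
- tin: a loose closed paint tin, 67 mm diameter, 73 mm high, standing at the back right of the bench: not to be knocked over. Origin at its foot, z up

How it is judged:
On the way:
1. the gauge is lifted clear of the tray in the fingers (height (world z) of gauge_grip above 0.075 m and contact force between the fingers and gauge above 1 N and contact force between gauge and tray below 0.05 N), for 0.2 s.
At the end, for the whole second after the job is handed in: Probe tip within 11 mm of the ring's centre; gauge within 8.5 degrees of square; probe pressed in 2 to 12 of 14 mm, 1.5 to 7 N; gauge held still, 50 mm up; gauge and arm clear of stand and tray, arm clear of panel; both other tools in the tray; paint tin upright (distance between gauge_tip and ring_centre below 0.011 m and angle between the x axis of gauge and the z axis of ring_centre, either way round below 0.15 rad and contact force between gauge and panel between 1.5 and 7 N and value of joint probe between 0.002 and 0.012 m and linear speed of gauge below 0.01 m/s and contact force between the fingers and gauge above 1 N and contact force between each of gauge, the arm and stand below 0.05 N and contact force between gauge and tray below 0.05 N and contact force between the arm and panel below 0.05 N and height (world z) of gauge above 0.05 m and horizontal distance between each of syringe, spanner and tray below 0.11 m and height (world z) of each of syringe, spanner below 0.04 m and angle between tin's own z axis and vertical below 0.5 rad); the arm keeps its last pose, push and grip.
It fails at once if the panel is struck or pressed hard with the gauge (over 15 N) (contact force between gauge and panel above 15 N).
It fails at once if another tool is taken out of the tray (height (world z) of any of syringe, spanner above 0.08 m).
It fails at once if the paint tin is knocked over (angle between tin's own z axis and vertical above 0.5 rad).
It also fails if it takes over 32 s, if anything falls off the work surface, if the arm or the gripper's body presses on something with over 40 N, if the wrist force passes 120 N, or if a joint passes its speed limit or range.

## Working session

There is one attempt and no reset: what is moved stays moved. The work goes in short steps, Python scripts to look and compute and a tool call to move; the robot and the scene stay as the last step left them, time stands still between calls to the robot, and variables do not carry over. Pictures are saved under pics/ and viewed, about 8 in all and at most 12, crops included, and the job is handed in when it is done.

Besides the shell and the picture viewer there is one more tool, called as name(argument=value, ...), one argument or row to a line, values as JSON. send_rows: Moves the arm, as the interface text tells. Its arguments: {"type":"object","properties":{"series":{"type":"array"},"newtons":{"type":"number"}},"required":["series"]}

```bash
mkdir -p pics; ls; python3 - <<'E'
from workcell import *
import cv2
s=get_state();print(s)
for c in ("scene","top","wrist"):
    i=camera_info(c);print(c,i)
a=read_camera("scene");b=read_camera("top")
cv2.imwrite("pics/scene.png",a);cv2.imwrite("pics/top.png",b)
for c in("scene","top"):
  for l in("gauge","panel","tray","tin","ring_centre","stand"):
    print(c,l,[(round(d["p"],2),d["box"]) for d in silhouettes(c,l)][:2])
print(get_state()["clock"])
E
```

```text
pics
{'clock': 0.0, 'joint_pos': array([1.13339913e+00, 3.13989939e-01, 4.49766639e-02, 1.30361291e+00,
       1.01211796e-05, 1.43119990e+00]), 'qvel': array([0.00039122, 0.00015421, 0.00155524, 0.00044791, 0.00030767,
       0.00021881]), 'tau': array([-5.69883468e-04, -4.80635798e+01,  2.98528504e+01,  1.96179491e-02,
       -7.44687281e-05,  7.94553671e-06]), 'tcp_pos': array([0.16847315, 0.54916255, 0.19791394]), 'orientation': array([-2.65159734e-04,  1.48350714e-01,  9.88934390e-01, -8.75679225e-04]), 'wrist_force': array([ 0.15436265, -0.39418641,  0.79426338]), 'ft_torque': array([-0.07708763, -0.04093285, -0.00011515]), 'finger_gap': 0.08560898136686577}
scene {'K': array([[415.89292838,   0.        , 275.17765684],
       [  0.        , 415.89292838, 207.6331783 ],
       [  0.        ,   0.        ,   1.        ]]), 'xyz': array([ 1.10036703, -0.11330542,  0.77512137]), 'attitude': array([-0.26918119,  0.70962116,  0.60813775, -0.23269673])}
top {'K': array([[516.52082428,   0.        , 278.60538071],
       [  0.        , 516.52082428, 216.62475309],
       [  0.        
[... 404 characters left out ...]
22293, 0.79697392, 0.58951096, 0.0776279 ])}
scene gauge [(0.75, [365.3, 165.0, 11.6, 47.0])]
scene panel [(0.78, [250.2, 214.1, 64.4, 21.2])]
scene tray [(0.74, [307.7, 154.3, 90.3, 70.0]), (0.64, [369.8, 204.8, 4.4, 8.9])]
scene tin [(0.83, [145.4, 258.5, 35.7, 42.9])]
scene ring_centre [(0.62, [250.5, 213.4, 63.2, 19.6])]
scene stand [(0.6, [243.6, 219.0, 71.7, 55.5])]
top gauge [(0.69, [143.3, 211.4, 29.9, 65.1])]
top panel [(0.64, [255.4, 150.3, 60.2, 45.3])]
top tray [(0.8, [127.7, 190.1, 116.7, 117.8])]
top tin [(0.79, [382.2, 141.8, 39.8, 32.4]), (0.39, [142.8, 208.4, 36.9, 69.0])]
top ring_centre [(0.88, [253.8, 155.4, 59.1, 42.4])]
top stand [(0.75, [247.8, 167.8, 76.7, 45.3])]
0.7
```

```bash
python3 - <<'E'
import cv2,numpy as np
a=cv2.imread("pics/top.png");b=cv2.imread("pics/scene.png")
x=cv2.resize(a[110:320,100:440],None,fx=2.3,fy=2.3,interpolation=2)
cv2.imwrite("pics/t2.png",x)
x=cv2.resize(b[130:320,130:420],None,fx=2.7,fy=2.7,interpolation=2)
cv2.imwrite("pics/s2.png",x)
E
```

```text
(no output)
```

View pics/t2.png

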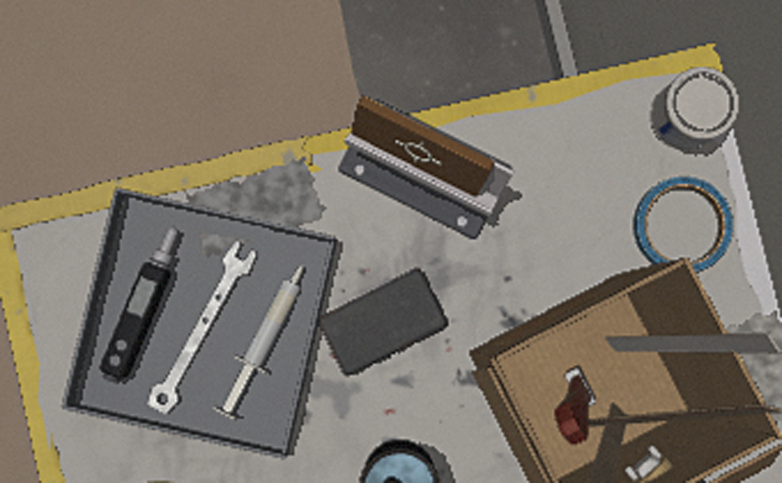

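View pics/s2.png

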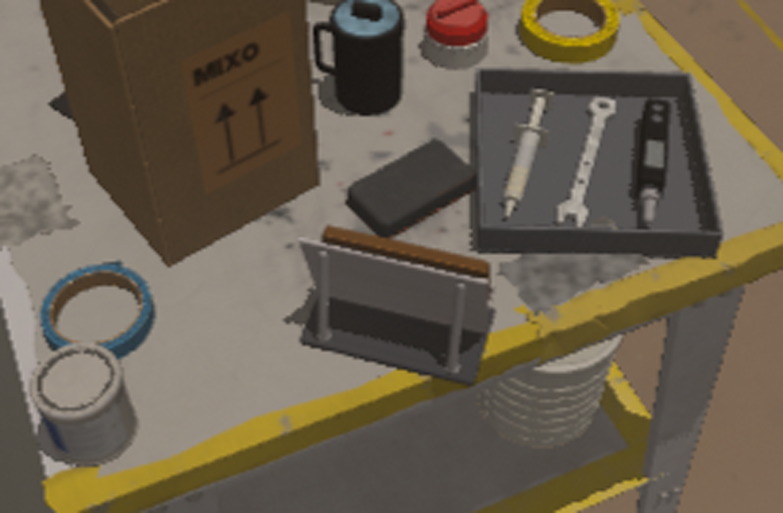

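Top view: the gauge is the leftmost tool in the tray (full-frame about (160,243)), probe pointing up and to the right. The ring is at about (282,175) and the tin is top right. The scene view shows only the back of the panel, so the ring needs a second view from the wrist camera.

```bash
cat > h.py <<'E'
from workcell import *
import cv2,numpy as np
from scipy.spatial.transform import Rotation as R
def rot(q): return R.from_quat(np.r_[q[1:],q[0]])
def ray(i,uv):
    d=np.linalg.inv(i["K"])@np.r_[uv,1.]; d=rot(i["attitude"]).apply(d); return i["xyz"],d/np.linalg.norm(d)
def plane(i,uv,z):
    o,d=ray(i,uv); return o+d*(z-o[2])/d[2]
def tri(obs):
    A=np.zeros((3,3));b=np.zeros(3)
    for i,uv in obs:
        o,d=ray(i,uv);P=np.eye(3)-np.outer(d,d);A+=P;b+=P@o
    x=np.linalg.solve(A,b); res=[np.linalg.norm(np.cross(x-ray(i,uv)[0],ray(i,uv)[1])) for i,uv in obs]
    return x,res
def proj(i,X):
    p=rot(i["attitude"]).inv().apply(np.atleast_2d(X)-i["xyz"])@i["K"].T; return p[:,:2]/p[:,2:]
def mask(c,l):
    r=silhouettes(c,l); return (r[0]["pixels"],r[0]["p"]) if r else (None,0)
def axis(m):
    p=np.argwhere(m)[:,::-1].astype(float); c=p.mean(0); u=np.linalg.svd(p-c,full_matrices=False)[2][0]
    t=(p-c)@u; return c+u*np.percentile(t,.5),c+u*np.percentile(t,99.5)
E
python3 - <<'E'
from h import *
T=camera_info("top");S=camera_info("scene")
w=read_camera("wrist");cv2.imwrite("pics/w0.png",w);W=camera_info("wrist")
E={}
for n,i in(("top",T),("scene",S),("wrist",W)):
    m,p=mask(n,"gauge")
    if m is None: print(n,None);continue
    e=sorted(axis(m),key=lambda q:plane(i,q,.02)[0]); E[n]=e
    print(n,p,[q.round(1) for q in e],[plane(i,q,.02).round(4) for q in e],m.sum())
for k in(0,1): print(tri([({"top":T,"scene":S,"wrist":W}[n],E[n][k]) for n in E]))
m,_=mask("top","panel");print(cv2.minAreaRect(np.argwhere(m)[:,::-1].astype(np.float32)))
print("ring z.1",plane(T,(282.6,175.2),.1), plane(T,(282.6,175.2),.09))
m,_=mask("top","tray");r=cv2.boxPoints(cv2.minAreaRect(np.argwhere(m)[:,::-1].astype(np.float32)));print([plane(T,q,.035).round(3) for q in r])
for l in("syringe","spanner"):
    m,p=mask("top",l); e=axis(m);print(l,p,[plane(T,q,.015).round(3) for q in e])
print([k for k in globals() if 'grip' in k.lower()], globals().get("grip_point_offset"))
E
```

```text
top 0.69 [array([147.6, 274.4]), array([174.6, 209.7])] [array([0.3409, 0.2623, 0.02  ]), array([0.4823, 0.2103, 0.02  ])] 854
scene 0.75 [array([373.8, 166.2]), array([369. , 211.8])] [array([0.33 , 0.269, 0.02 ]), array([0.4837, 0.2078, 0.02  ])] 482
wrist 0.8 [array([ 93.4, 387.2]), array([102., 420.])] [array([0.3567, 0.2383, 0.02  ]), array([0.4097, 0.2259, 0.02  ])] 223
(array([0.34378335, 0.25840187, 0.03769865]), [np.float64(0.0020600280626632906), np.float64(0.003968459551158824), np.float64(0.0026920234489032848)])
(array([ 0.46190479,  0.20900839, -0.00754831]), [np.float64(0.023251740139437697), np.float64(0.009850631247458023), np.float64(0.028845011789403466)])
((281.60003662109375, 173.30001831054688), (63.95154571533203, 17.88854217529297), 26.56505012512207)
ring z.1 [ 0.55349779 -0.02090389  0.1       ] [ 0.55499332 -0.02107719  0.09      ]
[array([0.314, 0.303, 0.035]), array([0.522, 0.265, 0.035]), array([0.48 , 0.053, 0.035]), array([0.272, 0.094, 0.035])]
syringe 0.72 [array([0.443, 0.092, 0.015]), array([0.314, 0.154, 0.015])]
spanner 0.56 [array([0.466, 0.142, 0.015]), array([0.314, 0.218, 0.015])]
['grip_point_offset'] 0.0187
```

View pics/w0.png

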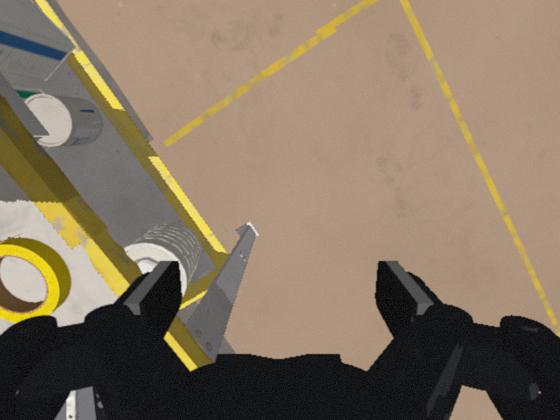

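The wrist camera at the start pose sees only the tray side, with the gauge at the bottom edge (about (95,400)), so its mask is cut off there. I'll move over the gauge to get a proper close view.

```bash
cat >> h.py <<'E'
def tool(yaw,pitch=0):  # gauge-like frame: gx heading yaw(deg), pitched down by pitch; tool x=-gx, y=gy, z=-gz
    g=R.from_euler("ZY",[yaw,pitch],degrees=True).as_matrix()
    return R.from_matrix(np.c_[-g[:,0],g[:,1],-g[:,2]])
def go(p,Rt,base=None):
    s=get_state(); p0,R0=base or (s["tcp_pos"],rot(s["orientation"]))
    sh=R0.inv().apply(np.array(p)-p0)*100; tu=(R0.inv()*Rt).as_rotvec(degrees=True)
    print("shift cm",sh.round(2),"turn deg",tu.round(2)); return sh,tu
E
python3 - <<'E'
from h import *
go([.49,.2,.22],tool(-21))
s=get_state();W=camera_info("wrist");r=rot(s["orientation"]).inv();print(r.apply(W["xyz"]-s["tcp_pos"]),(r*rot(W["attitude"])).as_matrix().round(3))
E
```

```text
shift cm [-40.97 -24.01  -2.12] turn deg [ 0.01 -0.    3.94]
[ 0.06522133  0.00076825 -0.1745824 ] [[ 0.001 -0.965 -0.261]
 [ 1.     0.     0.   ]
 [-0.    -0.261  0.965]]
```

send_rows(
  series=[-36,-22.5,-2,0,0,4,0.58,-36,-22.5,-2,0,0,4,0.58,-36,-22.5,-2,0,0,4,0.58,-36,-22.5,-2,0,0,4,0.58,-36,-22.5,-2,0,0,4,0.58,-36,-22.5,-2,0,0,4,0.58,-36,-22.5,-2,0,0,4,0.58,-36,-22.5,-2,0,0,4,0.58,-36,-22.5,-2,0,0,4,0.58,-36,-22.5,-2,0,0,4,0.58],
)

```text
clock: 1.93
tcp_pos: [0.4425, 0.2335, 0.2188]
orientation: [0.0, 0.183, 0.983, 0.0]
wrist_force: [0.6, 0.6, 0.2]
finger_gap: 0.0497
```

send_rows(
  series=[0,0,0,0,0,0,0.58,0,0,0,0,0,0,0.58],
)

```text
clock: 2.1
tcp_pos: [0.4429, 0.2334, 0.2184]
orientation: [0.0, 0.185, 0.983, 0.0]
wrist_force: [-0.4, 0.7, 0.4]
finger_gap: 0.0496
```

```bash
python3 - <<'E'
from h import *
s=get_state();print(s["clock"],s["tcp_pos"],s["finger_gap"],rot(s["orientation"]).as_matrix().round(3))
W=camera_info("wrist");w=read_camera("wrist");cv2.imwrite("pics/w1.png",w)
m,p=mask("wrist","gauge");e=axis(m)
print(p,[(q.round(1),plane(W,q,.02).round(4)) for q in e],m.sum())
v=w.copy();v[m]=v[m]//2+np.array([0,100,0],np.uint8);cv2.imwrite("pics/w1m.png",v)
E
```

```text
2.1 [0.44293454 0.23340596 0.21837732] 0.04963653116178021 [[-0.931  0.364  0.   ]
 [ 0.364  0.931  0.   ]
 [-0.     0.    -1.   ]]
0.8 [(array([268.2,  82. ]), array([0.3388, 0.2638, 0.02  ])), (array([272.1, 217.1]), array([0.4807, 0.2122, 0.02  ]))] 2679
```

View pics/w1m.png

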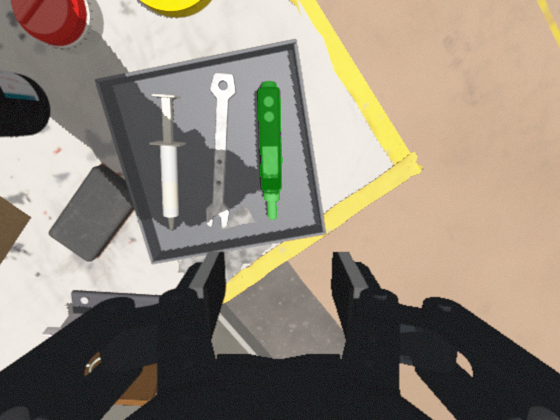

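The mask covers the gauge cleanly in the wrist view, from (268,82) at the rear to (272,217) at the tip. Next I'll fit the gauge model to all three views to get x, y, z and yaw.

```bash
cat >> h.py <<'E'
def hullmask(i,Ps,s=4):
    im=np.zeros((420*s,560*s),np.uint8)
    for P in Ps:
        q=(proj(i,P)+.5)*s; h=cv2.convexHull(q.astype(np.float32)); cv2.fillConvexPoly(im,h.round().astype(int),1)
    return cv2.resize(im.astype(np.float32),(560,420),interpolation=cv2.INTER_AREA)
def gaugeparts():
    B=np.array([[x,y,z] for x in(-.06,.05) for y in(-.012,.012) for z in(0,.032)])
    t=np.linspace(0,2*np.pi,13); cyl=lambda a,b,r:np.array([[x,r*np.cos(k),.016+r*np.sin(k)] for x in(a,b) for k in t])
    return [B,cyl(.05,.064,.009),cyl(.064,.087,.005)]
def fitgauge(obs,x0,zfix=None):
    from scipy.optimize import minimize
    G=gaugeparts()
    def c(v,d=False):
        r=R.from_euler("z",v[3]); L=[]
        for i,m in obs:
            h=hullmask(i,[r.apply(P)+v[:3] for P in G]); L.append(1-np.minimum(h,m).sum()/np.maximum(h,m).sum())
        return L if d else sum(L)
    b=minimize(c,x0,method="Nelder-Mead",options=dict(initial_simplex=np.array(x0)+np.vstack([np.zeros(4),np.diag([.008,.008,.008,.08])]),xatol=1e-4,fatol=1e-4))
    return b.x,c(b.x,True)
E
python3 - <<'E'
from h import *
I={n:camera_info(n) for n in("top","scene","wrist")}
read_camera("top");read_camera("scene")
O={n:(I[n],mask(n,"gauge")[0].astype(np.float32)) for n in I}
for c in(("top","scene","wrist"),("top","wrist"),("wrist","scene")):
    v,l=fitgauge([O[n] for n in c],[.395,.243,.006,-.36]);print(c,v.round(4),np.degrees(v[3]).round(1),np.round(l,3))
print(get_state()["clock"])
E
```

```text
Traceback (most recent call last):
AttributeError: 'NoneType' object has no attribute 'astype'
```

```bash
python3 - <<'E'
from h import *
I={n:camera_info(n) for n in("scene","wrist")}
O={}
for n in I:
    m,p=mask(n,"gauge");print(n,p,m is not None and m.sum())
    if m is not None:O[n]=(I[n],m.astype(np.float32))
for c in(tuple(O),("wrist",)):
    v,l=fitgauge([O[n] for n in c],[.395,.243,.006,-.36]);print(c,v.round(4),np.degrees(v[3]).round(1),np.round(l,3))
t=I["wrist"]
print(get_state()["clock"])
E
```

```text
scene 0.8 427
wrist 0.8 2679
('scene', 'wrist') [ 0.3954  0.2444 -0.0034 -0.3487] -20.0 [0.129 0.087]
('wrist',) [ 0.3964  0.2447  0.0053 -0.3466] -19.9 [0.066]
2.45
```

The fits agree: gauge origin (0.396, 0.2445), yaw -20°, underside about 4 mm up, which matches the tray floor. Moving to a hover above it.

```bash
python3 - <<'E'
from h import *
go([.396,.2445,.075],tool(-20))
E
```

```text
shift cm [ 4.45 -0.83 14.34] turn deg [ 0.01 -0.01 -0.92]
```

send_rows(
  series=[4.4,-0.8,14.3,0,0,-1,0.5,4.4,-0.8,14.3,0,0,-1,0.5,4.4,-0.8,14.3,0,0,-1,0.5,4.4,-0.8,14.3,0,0,-1,0.5,4.4,-0.8,14.3,0,0,-1,0.5,4.4,-0.8,14.3,0,0,-1,0.5],
)

```text
clock: 2.95
tcp_pos: [0.396, 0.2439, 0.075]
orientation: [-0.001, 0.173, 0.985, -0.001]
wrist_force: [0.4, -0.4, 0.7]
finger_gap: 0.043
```

```bash
python3 - <<'E'
from h import *
s=get_state();print(s["clock"],s["tcp_pos"],s["finger_gap"])
W=camera_info("wrist");w=read_camera("wrist");cv2.imwrite("pics/w2.png",w)
m,p=mask("wrist","gauge");print(p,m.sum())
v,l=fitgauge([(W,m.astype(np.float32))],[.396,.244,.004,-.35]);print(v.round(4),np.degrees(v[3]),l)
go([*v[:2],.01],tool(np.degrees(v[3])))
go([.396,.2445,.01],tool(-20))
E
```

```text
2.95 [0.39599974 0.24390054 0.07499374] 0.04297309079765847
0.93 5976
[ 0.3977  0.2421  0.004  -0.353 ] -20.22410981110254 [np.float32(0.061341047)]
shift cm [ 0.09 -0.32  6.74] turn deg [0.14 0.16 0.21]
shift cm [ 0.34 -0.15  6.74] turn deg [ 0.14  0.16 -0.02]
```

View pics/w2.png

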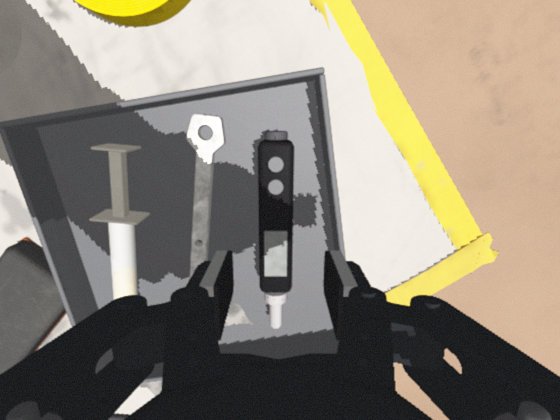

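The gauge lies centred between the open fingers (gauge axis at col 276, pads at cols 232 and 328), and both fingers clear the spanner and the wall. The state readings jitter by a few mm, so I'll average several.

```bash
python3 - <<'E'
from h import *
P=[];V=[];C=[]
for k in range(4):
    W=camera_info("wrist");s=get_state();read_camera("wrist");P.append(s["tcp_pos"]);C.append(W["xyz"]-s["tcp_pos"])
    m,p=mask("wrist","gauge");v,l=fitgauge([(W,m.astype(np.float32))],[.397,.243,.004,-.35])
    V.append(rot(s["orientation"]).inv().apply(v[:3]-s["tcp_pos"]))
print(np.round(P,4),np.round(C,4),np.round(V,4),sep="\n");print(get_state()["clock"])
E
```

```text
[[0.3995 0.2447 0.0774]
 [0.4001 0.2446 0.0777]
 [0.3994 0.2443 0.0772]
 [0.3986 0.2439 0.0765]]
[[-0.0617  0.0229  0.1744]
 [-0.0619  0.0228  0.1743]
 [-0.0616  0.0229  0.1744]
 [-0.0613  0.0231  0.1745]]
[[-0.0009 -0.0031  0.0751]
 [-0.0007 -0.0031  0.0778]
 [ 0.001  -0.0027  0.0742]
 [ 0.0006 -0.0021  0.072 ]]
3.45
```

send_rows(
  series=[0,-0.15,3.5,0,0,0,0.5,0,-0.15,5.5,0,0,0,0.5,0,-0.15,6.6,0,0,0,0.5,0,-0.15,6.6,0,0,0,0.5,0,-0.15,6.6,0,0,0,0.5],
  newtons=60,
)

```text
clock: 3.87
tcp_pos: [0.3965, 0.242, 0.0092]
orientation: [-0.001, 0.174, 0.985, -0.0]
wrist_force: [-0.0, -0.7, 0.7]
finger_gap: 0.0425
```

send_rows(
  series=[0,0,0,0,0,0,0.1,0,0,0,0,0,0,0.1,0,0,0,0,0,0,0.1,0,0,0,0,0,0,0.1,0,0,0,0,0,0,0.1],
  newtons=60,
)

```text
clock: 4.28
tcp_pos: [0.3974, 0.2424, 0.0099]
orientation: [0.0, 0.174, 0.985, 0.0]
wrist_force: [-0.6, 0.2, -0.5]
finger_gap: 0.0086
```

```bash
python3 - <<'E'
from h import *
s=get_state();print(s["clock"],s["tcp_pos"],s["finger_gap"],s["wrist_force"])
w=read_camera("wrist");cv2.imwrite("pics/w3.png",w)
E
```

```text
4.2833 [0.39738374 0.24242227 0.009933  ] 0.008562027746709146 [-0.62327228  0.24157595 -0.49923038]
```

View pics/w3.png

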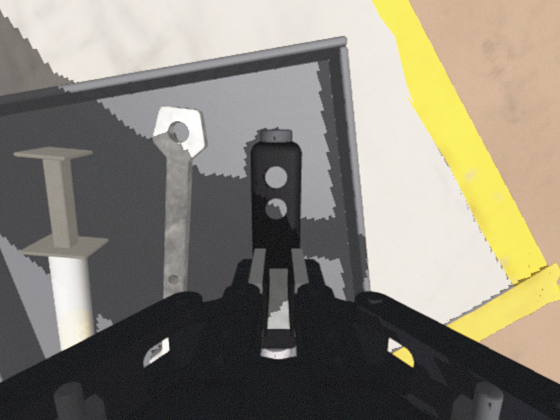

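```bash
python3 - <<'E'
from h import *
w=cv2.imread("pics/w3.png");cv2.imwrite("pics/w3c.png",cv2.resize(cv2.convertScaleAbs(w[215:375,190:370],alpha=1.6,beta=25),None,fx=3.6,fy=3.6,interpolation=cv2.INTER_CUBIC))
s=camera_info("scene");a=read_camera("scene");p=proj(s,[.397,.242,.03])[0].astype(int);print(p)
c=cv2.resize(a[p[1]-50:p[1]+50,p[0]-60:p[0]+60],None,fx=5,fy=5,interpolation=cv2.INTER_CUBIC);cv2.imwrite("pics/s3.png",c)
a=cv2.imread("pics/w3c.png");h=max(a.shape[0],c.shape[0])
pad=lambda x:cv2.copyMakeBorder(x,0,h-x.shape[0],0,0,0)
o=np.hstack([pad(a),pad(c)]);cv2.imwrite("pics/c3.png",cv2.resize(o,None,fx=800/o.shape[1],fy=800/o.shape[1]))
E
```

```text
[372 182]
```

View pics/c3.png

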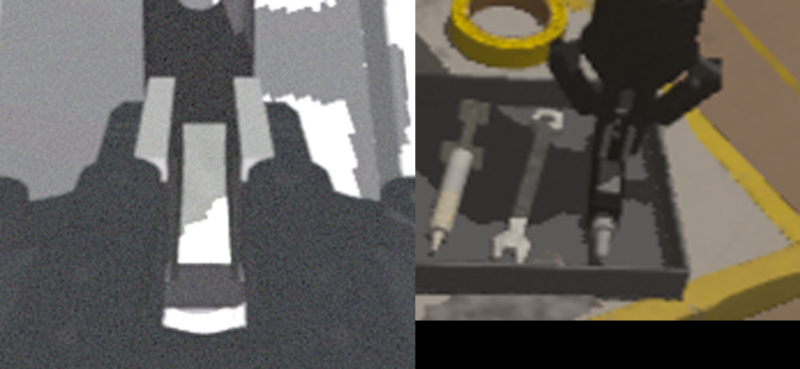

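The fingers closed to exactly the commanded 8.6 mm, with the pads overlapping the bar's outline (cols 258-298). So they shut above the gauge, not around it: the tips stand higher than the reported TCP suggests. I'll reopen and go down in small steps while watching the wrist force.

send_rows(
  series=[0,0,0,0,0,0,0.5,0,0,0,0,0,0,0.5,0,0,0,0,0,0,0.5,0,0,0.4,0,0,0,0.5,0,0,0.4,0,0,0,0.5],
)

```text
clock: 4.8
tcp_pos: [0.3966, 0.2421, 0.0048]
orientation: [-0.0, 0.174, 0.985, -0.0]
wrist_force: [0.1, -0.7, 0.8]
finger_gap: 0.0427
```

```bash
python3 - <<'E'
from h import *
s=get_state();print(s["clock"],s["tcp_pos"],s["finger_gap"],s["wrist_force"])
W=camera_info("wrist");w=read_camera("wrist")
a=cv2.convertScaleAbs(w[190:390,150:410],alpha=1.6,beta=25)
S=camera_info("scene");b=read_camera("scene").copy()
c=b[130:220,320:430]
a=cv2.resize(a,(520,400),interpolation=2)
c=cv2.resize(c,(280,229),interpolation=2)
c=cv2.convertScaleAbs(c,alpha=1.5,beta=20)
o=np.zeros((400,800,3),np.uint8);o[:,:520]=a;o[:229,520:]=c;cv2.imwrite("pics/c4.png",o)
for z in(.006,.04): print(z,[(proj(S,[.397+k*.0073,.2424+k*.0201,z])[0].round(1)) for k in(-1,1)],[(proj(W,[.397+k*.0073,.2424+k*.0201,z])[0].round(1)) for k in(-1,1)])
E
```

```text
4.8 [0.39663347 0.2421181  0.00481938] 0.04270491656795705 [ 0.07389222 -0.65831393  0.79361252]
0.006 [array([362.6, 187.7]), array([379.3, 190. ])] [array([239.6, 242.9]), array([314.9, 242.8])]
0.04 [array([364.6, 178.2]), array([381.8, 180.5])] [array([231.2, 268.8]), array([322.9, 268.7])]
```

View pics/c4.png

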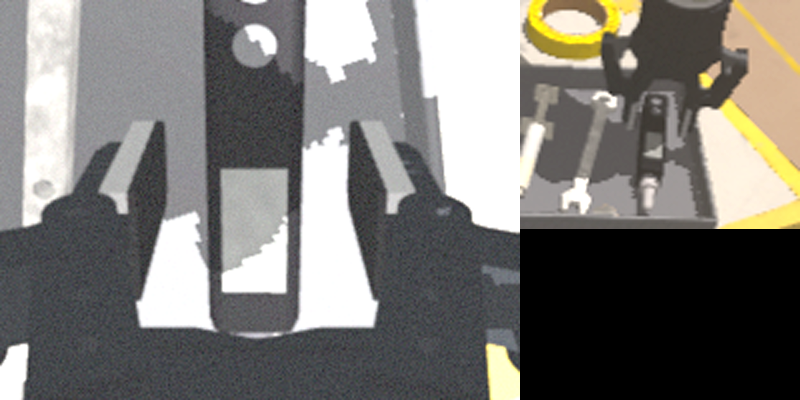

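Wrist crop: pad tips at full-frame cols 232 and 325, row 250. A projection at z≈0.04 gives 231 and 323, so the tips really stand about 35 mm above the reported TCP. I'll descend about 24 mm more in steps, checking force.

send_rows(
  series=[0,0,0.5,0,0,0,0.5,0,0,1,0,0,0,0.5,0,0,1.4,0,0,0,0.5,0,0,1.4,0,0,0,0.5],
)

```text
clock: 5.23
tcp_pos: [0.3961, 0.2419, -0.0097]
orientation: [-0.001, 0.174, 0.985, -0.0]
wrist_force: [0.2, -0.4, -0.1]
finger_gap: 0.0426
```

send_rows(
  series=[0,0,0.4,0,0,0,0.5,0,0,0.8,0,0,0,0.5,0,0,0.8,0,0,0,0.5],
)

```text
clock: 5.48
tcp_pos: [0.3965, 0.242, -0.0174]
orientation: [-0.0, 0.174, 0.985, -0.0]
wrist_force: [0.1, -0.3, -0.5]
finger_gap: 0.043
```

```bash
python3 - <<'E'
from h import *
s=get_state();print(s["clock"],s["tcp_pos"],s["finger_gap"],s["wrist_force"])
W=camera_info("wrist");w=read_camera("wrist");cv2.imwrite("pics/w5.png",w)
a=cv2.convertScaleAbs(w[190:390,150:410],alpha=1.6,beta=25)
cv2.imwrite("pics/c5.png",cv2.resize(a,(780,600),interpolation=2))
E
```

```text
5.4833 [ 0.3964645   0.24201761 -0.01737114] 0.042967657758658094 [ 0.12925709 -0.2655913  -0.46684437]
```

Still no contact force at a reported TCP z of −0.017, which confirms the offset. Closing now.

send_rows(
  series=[0,0,0,0,0,0,0.1,0,0,0,0,0,0,0.1,0,0,0,0,0,0,0.1,0,0,0,0,0,0,0.1,0,0,0,0,0,0,0.1],
  newtons=60,
)

```text
clock: 5.95
tcp_pos: [0.3973, 0.2424, -0.0163]
orientation: [0.0, 0.174, 0.985, 0.0]
wrist_force: [0.4, 0.9, 1.5]
finger_gap: 0.0225
```

Gripped: gap 22.5 mm against the 24 mm bar. Lifting.

send_rows(
  series=[0,0,-1,0,0,0,0.1,0,0,-3,0,0,0,0.1,0,0,-6,0,0,0,0.1,0,0,-9,0,0,0,0.1,0,0,-12,0,0,0,0.1,0,0,-14,0,0,0,0.1,0,0,-14,0,0,0,0.1,0,0,-14,0,0,0,0.1],
)

```text
clock: 6.62
tcp_pos: [0.3977, 0.2426, 0.1241]
orientation: [0.001, 0.174, 0.985, 0.001]
wrist_force: [-1.3, -0.4, -2.5]
finger_gap: 0.0228
```

```bash
python3 - <<'E'
from h import *
s=get_state();print(s["clock"],s["tcp_pos"],s["finger_gap"],s["wrist_force"])
go([.41,.055,.185],tool(-27,-40))
E
```

```text
6.6167 [0.39774659 0.24255165 0.12412925] 0.022841302517430342 [-1.26839911 -0.36789156 -2.48809747]
shift cm [ -7.6  -17.19  -6.1 ] turn deg [  2.52 -39.85   6.62]
```

Lifted, with −2.5 N on the wrist and the gap holding at 22.8 mm. Next I'll tilt back so the wrist camera faces the panel.

send_rows(
  series=[-7.6,-17,-6,2.5,-40,6.6,0.1,-7.6,-17,-6,2.5,-40,6.6,0.1,-7.6,-17,-6,2.5,-40,6.6,0.1,-7.6,-17,-6,2.5,-40,6.6,0.1,-7.6,-17,-6,2.5,-40,6.6,0.1,-7.6,-17,-6,2.5,-40,6.6,0.1,-7.6,-17,-6,2.5,-40,6.6,0.1,-7.6,-17,-6,2.5,-40,6.6,0.1,-7.6,-17,-6,2.5,-40,6.6,0.1,-7.6,-17,-6,2.5,-40,6.6,0.1],
)

```text
clock: 7.45
tcp_pos: [0.4114, 0.0571, 0.184]
orientation: [0.332, 0.219, 0.914, -0.08]
wrist_force: [-0.3, 0.8, -1.8]
finger_gap: 0.0225
```

```bash
python3 - <<'E'
from h import *
s=get_state();print(s["clock"],s["tcp_pos"],s["finger_gap"])
W=camera_info("wrist");T=camera_info("top");w=read_camera("wrist");read_camera("top")
cv2.imwrite("pics/w6.png",w)
m,p=mask("wrist","panel");g,_=mask("wrist","gauge");mt,pt=mask("top","panel")
np.savez("p6.npz",m=m,mt=mt,g=g if g is not None else 0,**{"W"+k:v for k,v in W.items()})
print(p,m.sum(),pt,None if mt is None else mt.sum())
from scipy.optimize import minimize
B=np.array([[x,y,z] for x in(-.035,.035) for y in(-.065,.065) for z in(0,.01)])
def frame(v):
    c,s_=np.cos(v[3]),np.sin(v[3]);h=np.array([c,s_,0]);L=np.radians(15)
    n=-h*np.cos(L)+np.array([0,0,np.sin(L)]); u=h*np.sin(L)+np.array([0,0,np.cos(L)])
    return np.c_[u,np.cross(n,u),n]
def fit(obs,x0):
    def c(v,d=0):
        P=B@frame(v).T+v[:3];L=[]
        for i,k in obs:
            h=hullmask(i,[P]);L.append(1-np.minimum(h,k).sum()/np.maximum(h,k).sum())
        return L if d else sum(L)
    b=minimize(c,x0,method="Nelder-Mead",options=dict(initial_simplex=np.array(x0)+np.vstack([np.zeros(4),np.diag([.01,.01,.01,.08])]),xatol=1e-4,fatol=1e-4));return b.x,c(b.x,1)
x0=[.565,-.025,.1,-.46]
o=[(W,m.astype(np.float32))]
for ob in (o,o+[(T,mt.astype(np.float32))] if mt is not None else o):
    v,l=fit(ob,x0);F=frame(v);print(v.round(4),np.degrees(v[3]).round(1),np.round(l,3),"face",(v[:3]+.01*F[:,2]).round(4))
    for i,uv in((T,(282.6,175.2)),):
        ro,d=ray(i,uv);q=v[:3]+.01*F[:,2];X=ro+d*((q-ro)@F[:,2])/(d@F[:,2]);print("ring from top",X.round(4),(F.T@(X-v[:3])).round(4),"in wrist px",proj(W,X))
E
```

```text
7.45 [0.41135223 0.0570855  0.18396319] 0.022456245508987498
0.92 2365 0.81 1132
[ 0.5634 -0.0216  0.0777 -0.3996] -22.9 [0.662] face [ 0.5545 -0.0179  0.0803]
ring from top [ 0.5553 -0.0211  0.0879] [ 0.0079 -0.0026  0.01  ] in wrist px [[273.3027902  239.78309068]]
[ 0.562  -0.0209  0.0922 -0.4087] -23.4 [0.674 0.082] face [ 0.5532 -0.017   0.0948]
ring from top [ 0.5533 -0.0209  0.1011] [ 0.0065 -0.0035  0.01  ] in wrist px [[272.55767653 249.1740522 ]]
```

View pics/w6.png

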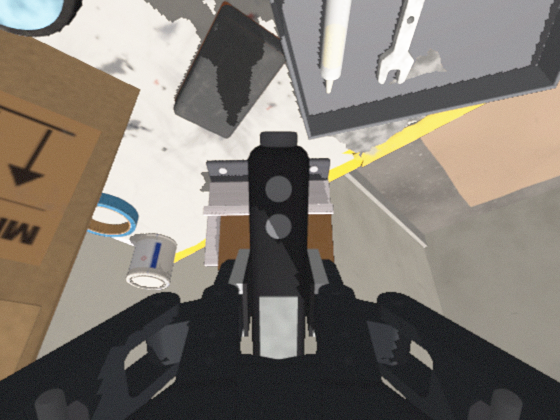

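The gauge bar hides the ring here: the panel shows at cols 216-332, rows 210-265, with the bar across it. Sidestepping to clear the view.

send_rows(
  series=[0,9,0,0,0,0,0.1,0,9,0,0,0,0,0.1,0,9,0,0,0,0,0.1,0,9,0,0,0,0,0.1],
)

```text
clock: 8.03
tcp_pos: [0.4528, 0.1392, 0.1832]
orientation: [0.333, 0.218, 0.914, -0.08]
wrist_force: [0.2, -0.4, -2.0]
finger_gap: 0.0226
```

```bash
cat >> h.py <<'E'
def frame(yaw):
    h=np.array([np.cos(yaw),np.sin(yaw),0]);L=np.radians(15)
    n=-h*np.cos(L)+np.array([0,0,np.sin(L)]); u=h*np.sin(L)+np.array([0,0,np.cos(L)])
    return np.c_[u,np.cross(n,u),n]
E
python3 - <<'E'
from h import *
s=get_state();print(s["clock"],s["tcp_pos"],s["finger_gap"])
W=camera_info("wrist");T=camera_info("top");w=read_camera("wrist")
np.save("W7.npy",W,allow_pickle=True)
cv2.imwrite("pics/w7full.png",w)
cv2.imwrite("pics/w7.png",cv2.resize(w[130:330,80:345],(795,600),interpolation=cv2.INTER_CUBIC))
E
```

```text
8.0333 [0.45280562 0.13924968 0.18316369] 0.022616177607811927
```

View pics/w7.png

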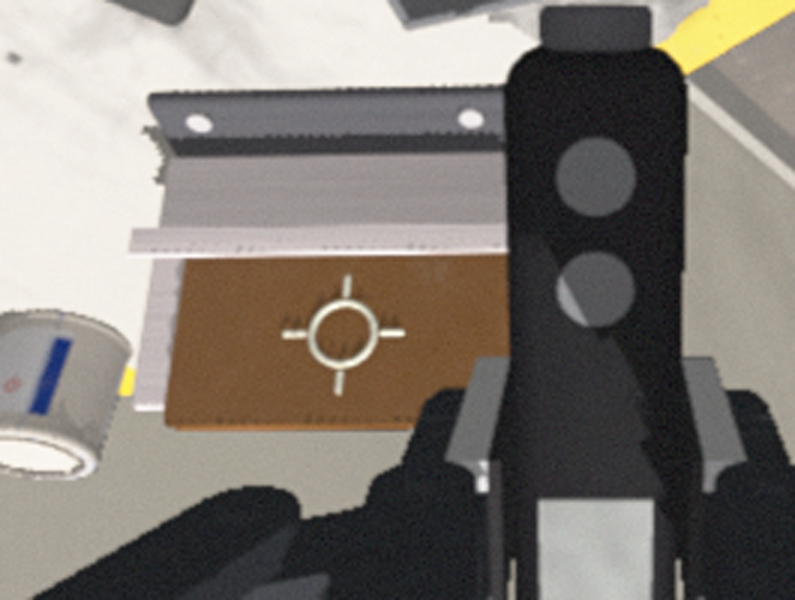

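The ring is now in clear view at full-frame (194.2, 241.2), with the base plate and lip edges also visible. I'll triangulate it with the top view and work out the yaw and target.

```bash
python3 - <<'E'
from h import *
W=np.load("W7.npy",allow_pickle=True).item();T=camera_info("top")
full=lambda x,y:(80+x/3-.33,130+y/3-.33)
for t in((282.2,175.5),):
    X,r=tri([(W,full(343,334)),(T,t)]);print("ring",X.round(4),np.round(r,4))
yw=lambda i,a,b,z:(lambda d:np.degrees(np.arctan2(d[0],-d[1])))(plane(i,b,z)-plane(i,a,z))
def rep(n,i,a,b,z):
    A,B=plane(i,a,z),plane(i,b,z);d=B-A;h=np.degrees(np.arctan2(d[1],d[0]));print(n,A.round(4),B.round(4),"len",np.linalg.norm(d).round(4),"heading",((h-90+90)%180-90).round(1))
rep("base front",W,full(150,95),full(505,87),.008)
rep("holes",W,full(199,123),full(471,119),.008)
rep("lip",W,full(133,253),full(508,250),.075)
rep("panel top",W,full(168,426),full(400,430),.125)
tf=lambda x,y:(100+x/2.3,110+y/2.3)
rep("top base front",T,tf(340,173),tf(472,237),.008)
rep("top panel topedge",T,tf(362,97),tf(520,168),.13)
rep("top lip",T,tf(348,137),tf(495,214),.07)
E
```

```text
ring [ 0.5548 -0.0199  0.0893] [0.0005 0.0005]
base front [ 0.4795 -0.0689  0.008 ] [0.5382 0.0578 0.008 ] len 0.1396 heading -24.9
holes [ 0.5002 -0.0639  0.008 ] [0.5478 0.036  0.008 ] len 0.1106 heading -25.5
lip [ 0.4931 -0.0678  0.075 ] [0.5525 0.0547 0.075 ] len 0.1361 heading -25.9
panel top [ 0.533  -0.0754  0.125 ] [ 0.574  -0.0015  0.125 ] len 0.0845 heading -29.0
top base front [0.5425 0.0537 0.008 ] [ 0.4848 -0.0748  0.008 ] len 0.1409 heading -24.2
top panel topedge [0.5934 0.0309 0.13  ] [ 0.5361 -0.1068  0.13  ] len 0.1491 heading -22.6
top lip [0.5678 0.0444 0.07  ] [ 0.5016 -0.0912  0.07  ] len 0.151 heading -26.0
```

The ring triangulates to (0.555, −0.020, 0.089) with 0.5 mm residual, and the stand yaw is about −25°. Computing the pre-contact pose with the tip 35 mm off the panel.

```bash
cat >> h.py <<'E'
RING=np.array([.5548,-.0199,.0893]);YAW=-25.
def tcp_for(off):  # probe-out tip 'off' m in front of ring
    n=frame(np.radians(YAW))[:,2]; Rt=tool(YAW,15)
    return RING+n*(.089+off)+Rt.apply([0,0,.0365]),Rt
E
python3 - <<'E'
from h import *
P=[]
for k in range(3):
    s=get_state();P.append(s["tcp_pos"]);q=s["orientation"];read_camera("wrist")
b=np.mean(P,0);print(b,np.ptp(P,0))
for o in(.035,):
    p,Rt=tcp_for(o);print(p,Rt.as_matrix().round(3));go(p,Rt,(b,rot(q)))
E
```

```text
[0.45063538 0.1368072  0.1825137 ] [0.00126603 0.00163747 0.00017483]
[0.43768537 0.03471145 0.08613727] [[-0.875  0.423 -0.235]
 [ 0.408  0.906  0.109]
 [ 0.259 -0.    -0.966]]
shift cm [ 3.55 -9.65  9.64] turn deg [-0.63 54.98 -1.96]
```

send_rows(
  series=[3.5,-9.6,2,-0.2,28,-1,0.1,3.5,-9.6,2,-0.2,28,-1,0.1,3.5,-9.6,2,-0.2,28,-1,0.1,3.5,-9.6,5,-0.5,45,-2,0.1,3.5,-9.6,9.6,-0.6,55,-2,0.1,3.5,-9.6,9.6,-0.6,55,-2,0.1,3.5,-9.6,9.6,-0.6,55,-2,0.1,3.5,-9.6,9.6,-0.6,55,-2,0.1,3.5,-9.6,9.6,-0.6,55,-2,0.1,3.5,-9.6,9.6,-0.6,55,-2,0.1],
)

```text
clock: 9.07
tcp_pos: [0.4388, 0.0336, 0.0859]
orientation: [-0.128, 0.216, 0.968, 0.028]
wrist_force: [-0.6, 0.4, -0.5]
finger_gap: 0.0228
```

```bash
python3 - <<'E'
from h import *
P=[];F=[]
for k in range(3):
    s=get_state();P.append(s["tcp_pos"]);F.append(s["wrist_force"]);q=s["orientation"];t=read_camera("top")
b=np.mean(P,0);print(s["clock"],b,np.ptp(P,0),np.mean(F,0),s["finger_gap"])
p,Rt=tcp_for(.035);go(p,Rt,(b,rot(q)))
Rr=rot(q);n=-Rr.apply([1,0,0]);gr=b+Rr.apply([0,0,-.0365]);tip=gr+n*.089
F_=frame(np.radians(YAW));print("tip rel ring in panel axes",(F_.T@(tip-RING)).round(4),"ang",np.degrees(np.arccos(-n@F_[:,2])))
T=camera_info("top");S=camera_info("scene");sc=read_camera("scene")
print(proj(T,[tip,RING]).round(1),proj(S,[tip,RING]).round(1))
def up(im,c,w,h,k):
    x,y=int(c[0]-w/2),int(c[1]-h/2);return cv2.resize(im[y:y+h,x:x+w],None,fx=k,fy=k,interpolation=cv2.INTER_CUBIC),(x,y)
a,oa=up(t,proj(T,RING)[0],100,100,4);c,oc=up(sc,proj(S,tip)[0],100,100,4);print(oa,oc)
cv2.imwrite("pics/c8.png",np.hstack([a,c]))
for nme,i in(("top",T),("scene",S)):
    m,pp=mask(nme,"gauge");print(nme,pp,None if m is None else (m.sum(),[e.round(1) for e in axis(m)]))
E
```

```text
9.1667 [0.43816073 0.03428407 0.08691404] [0.00117134 0.00134475 0.00185533] [-0.41059593  0.11635224 -0.89196313] 0.022702822125451567
shift cm [0.04 0.02 0.09] turn deg [0.06 0.15 0.01]
tip rel ring in panel axes [ 0.0011 -0.0002  0.0347] ang 0.14673436124571082
[[274.9 189.1]
 [282.  175.3]] [[284.7 213.3]
 [280.5 227.9]]
(232, 125) (234, 163)
top 0 None
scene 0.59 (np.int64(414), [array([296.8, 167.2]), array([286.5, 212.3])])
```

View pics/c8.png

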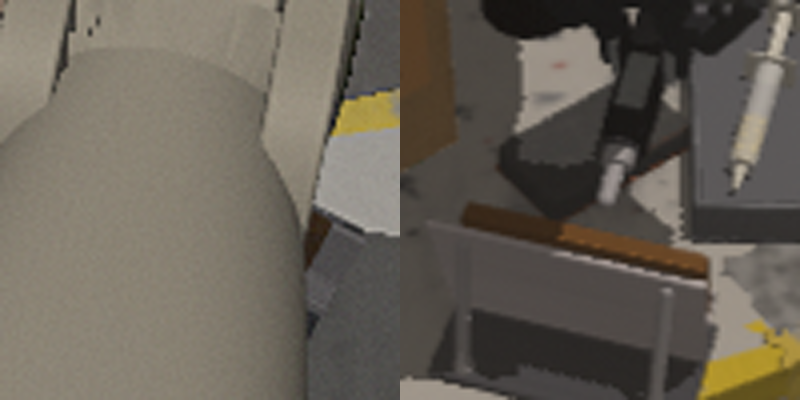

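In the scene view the probe nose is at about (285, 213.8), and my model predicts (284.7, 213.3). The tip is about 35 mm off the ring and square. The top view is blocked by the arm. Now the slow approach.

send_rows(
  series=[-1,0,0,0,0,0,0.1,-1.8,0,0,0,0,0,0.1,-2.4,0,0,0,0,0,0.1,-2.8,0,0,0,0,0,0.1,-3.1,0,0,0,0,0,0.1,-3.3,0,0,0,0,0,0.1,-3.5,0,0,0,0,0,0.1,-3.6,0,0,0,0,0,0.1,-3.7,0,0,0,0,0,0.1,-3.7,0,0,0,0,0,0.1],
)

```text
clock: 10.2
tcp_pos: [0.4703, 0.0203, 0.0778]
orientation: [-0.128, 0.214, 0.968, 0.029]
wrist_force: [-3.4, 2.5, 0.2]
finger_gap: 0.0226
```

```bash
cat > chk.py <<'E'
from h import *
P=[];F=[]
for k in range(6):
    s=get_state();P.append(s["tcp_pos"]);F.append(s["wrist_force"]);q=s["orientation"];read_camera("wrist")
b=np.mean(P,0);Rr=rot(q);n=-Rr.apply([1,0,0]);tip=b+Rr.apply([0,0,-.0365])+n*.089
F_=frame(np.radians(YAW));f=np.mean(F,0)-[-.41,.12,-.89]
print(s["clock"],"F.n",(f@F_[:,2]).round(2),"all",(F_.T@f).round(2),"sd",np.std(F,0).round(2),"tip(out) rel ring",(F_.T@(tip-RING)).round(4),"ang",np.degrees(np.arccos(-n@F_[:,2])).round(2),s["finger_gap"])
E
python3 chk.py
```

```text
10.45 F.n 4.17 all [0.77 0.69 4.17] sd [0.2  0.29 0.52] tip(out) rel ring [ 0.0012  0.0007 -0.0016] ang 0.05 0.02266732844733002
```

The force along the panel normal is already 4.2 N, while geometry alone predicted about 1.6 mm of press. I'll back off 3 mm to check that this is the probe spring (0.4 N/mm) and not something hard.

send_rows(
  series=[0.15,0,0,0,0,0,0.1,0.3,0,0,0,0,0,0.1,0.3,0,0,0,0,0,0.1,0.3,0,0,0,0,0,0.1],
)

```text
clock: 10.83
tcp_pos: [0.4682, 0.0213, 0.0786]
orientation: [-0.127, 0.214, 0.968, 0.029]
wrist_force: [-3.5, 1.7, 0.6]
finger_gap: 0.023
```

```bash
python3 chk.py
```

```text
11.0833 F.n 3.18 all [0.52 0.34 3.18] sd [0.44 0.31 0.28] tip(out) rel ring [0.0015 0.0008 0.0008] ang 0.07 0.02239207262590075
```

send_rows(
  series=[0.15,0,0,0,0,0,0.1,0.3,0,0,0,0,0,0.1,0.3,0,0,0,0,0,0.1,0.3,0,0,0,0,0,0.1],
)

```text
clock: 11.47
tcp_pos: [0.4658, 0.0224, 0.0794]
orientation: [-0.127, 0.214, 0.968, 0.029]
wrist_force: [-1.5, 1.6, -0.3]
finger_gap: 0.0226
```

```bash
python3 chk.py
```

```text
11.7167 F.n 1.74 all [0.57 0.69 1.74] sd [0.2  0.37 0.25] tip(out) rel ring [0.0015 0.0008 0.0037] ang 0.07 0.02260146113793713
```

The slope is about 0.4 N/mm over the 6 mm, so it is the probe spring, with contact near +5 mm. Pressing back in by 6 mm gives about 7 mm of travel.

send_rows(
  series=[-0.15,0,0,0,0,0,0.1,-0.3,0,0,0,0,0,0.1,-0.45,0,0,0,0,0,0.1,-0.6,0,0,0,0,0,0.1,-0.6,0,0,0,0,0,0.1,-0.6,0,0,0,0,0,0.1,-0.6,0,0,0,0,0,0.1],
)

```text
clock: 12.35
tcp_pos: [0.4706, 0.0201, 0.0778]
orientation: [-0.127, 0.214, 0.968, 0.029]
wrist_force: [-3.1, 2.3, 0.8]
finger_gap: 0.0226
```

```bash
python3 chk.py; python3 - <<'E'
from h import *
S=camera_info("scene");a=read_camera("scene")
s=get_state();Rr=rot(s["orientation"]);n=-Rr.apply([1,0,0]);gr=s["tcp_pos"]+Rr.apply([0,0,-.0365])
print("pred collar end, rear top:",proj(S,[gr+n*.064,gr+n*.05,gr-n*.06]).round(1))
cv2.imwrite("pics/c9.png",np.hstack([cv2.resize(a[150:260,230:340],(600,600),interpolation=cv2.INTER_CUBIC)]))
print([(l,[(round(d["p"],2),d["box"]) for d in silhouettes("scene",l)][:1]) for l in("spanner","syringe","tin")])
E
```

```text
12.6 F.n 4.21 all [0.53 0.59 4.21] sd [0.58 0.3  0.15] tip(out) rel ring [ 0.0014  0.0007 -0.0019] ang 0.05 0.022931605878690822
pred collar end, rear top: [[283.7 218.1]
 [285.4 212.4]
 [297.9 170.1]]
[('spanner', [(0.83, [335.0, 165.2, 21.0, 45.7])]), ('syringe', [(0.63, [318.1, 162.5, 16.7, 49.4])]), ('tin', [(0.72, [142.8, 258.7, 39.3, 42.1])])]
```

View pics/c9.png

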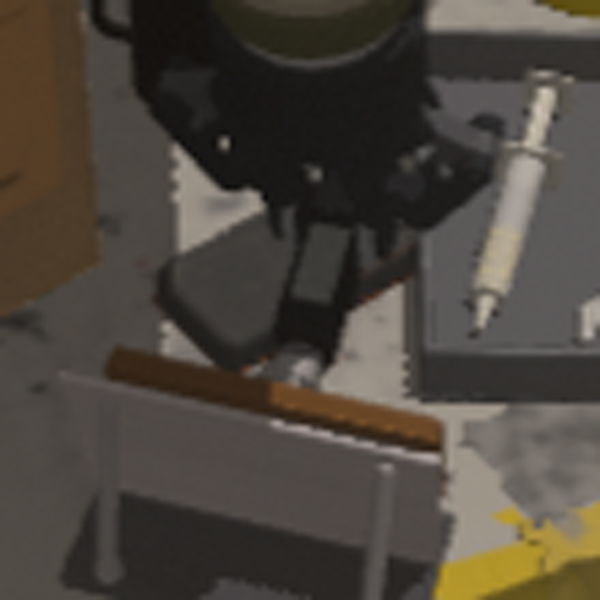

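The gauge is pressed into the middle of the panel, square to it and clear of stand and tray. The tools are in the tray and the tin is upright, so I'm handing in.

```bash
python3 -c "
from workcell import *
hand_in();print(get_state()['wrist_force'],get_state()['finger_gap'])"
```

```text
the job is handed in; nothing more can be done
the job is handed in; nothing more can be done
```

I took the gauge out of the tray and handed the job in at about 12.7 s. The arm was still holding the gauge with its probe pressed inside the ring.

**Last checks:**
- **Press:** the force along the panel normal was 4.2 N, which is about 7 mm of probe travel. Backing off and re-pressing gave about 0.4 N/mm, so it is the probe spring that is pressing.
- **Position:** the tip is estimated about 1.5 mm from the ring centre. The contact itself was hidden from every camera, so this comes from the measured poses rather than a direct view.
- **Squareness:** 0.05° from the panel pose I measured. The panel's yaw is itself only known to about 1–2°.
- **Surroundings:** the spanner and syringe were still seen in the tray, and the tin's box in the picture had not moved. The last picture showed the gauge and gripper clear of the stand and tray.

**What failed or disagreed:**
- **First grasp:** it closed above the gauge, because the fingertips stand about 35 mm higher than the reported TCP. I lowered the gripper and gripped again.
- **Contact distance:** the probe touched about 5 mm earlier than the geometry predicted, so I set the depth by force instead.

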